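# Weigh the stone blank from the spring-flap dispenser

### The arm

A 7-joint arm with a two-finger parallel gripper is mounted at the origin on the work surface. World frame = base frame: x ahead of the robot, y to its left, z up, the work surface at z = 0. Lengths are in mm, angles in rad, forces in N, time in s.
With the tool pointing down it reaches from about 400 to 875 mm from the base axis. Payload 4.4 kg.
Tool frame: the origin (TCP) lies midway between the tips of the shut fingers; the grasp point (between the pads) lies ctrl.tcp_to_grasp behind it (ctrl.tcp_to_grasp is the distance from the TCP to the grasp point, in mm); z points along the fingers, y is the line along which they close (so a half turn about z gives the same grasp; the last joint's range is limited). The gripper opens to 85 mm and grips with 20 to 120 N. Pads are 22 mm wide; open, the fingers measure 114 mm over their backs; the gripper's body (76 mm by 85 mm) begins 54 mm behind the grasp point. The pads swing forward as they close: fully open they stand 13 mm farther back than shut.
Start: joints at [1.241, 0.628, 0.038, 1.517, -0.027, 0.996, -0.02], TCP at [169.516, -627.521, 231.313] pointing down, gripper open.
Joint ranges: [-3.06, 3.06], [-0.37, 2.12], [-1.25, 1.32], [0.18, 2.47], [-1.1, 4.24], [0.23, 1.98], [-2.94, 2.94]. Speed limits (rad/s): [2.57, 2.57, 3.14, 3.14, 3.14, 3.14, 3.14].

### API

Orientations are given as [roll, pitch, yaw] about the fixed x, y, z axes, in that order (R = Rz(yaw) Ry(pitch) Rx(roll)).
In Python, from cell import ctrl, get_image, get_calibration, workorder, boxes_of, place_of gives the robot as it stands.
- The arm moves only by the tool play_rows, never from a script. Its argument "series" is a list that holds one entry, the list of rows, each a list of 7 numbers: the shift along the world's x, y, z in cm, then the turn, a rotation vector about the world's x, y, z in degrees, then the closure, from 0 (fully open) to 1 (shut). A call has 1 to 20 rows; each row shifts and turns the commanded pose from where the row before left it; what a row does not reach is not made up. A row lasts 1/8 s, in which the tool goes at most 62.5 mm and 10.7 degrees, less where a joint would pass 70% of its speed; a pose out of reach is approached as far as the arm can. A call with a gripper value outside its range is refused whole. The fingers move at their own pace and stop on an object; the grip force is fixed at half the most. Time passes only in rows, so rows that do not move let the fingers close. It gives the time, the measured TCP pose, the force, the opening and the grip force at its end, in the units of the state.
- ctrl.read_state(): the state, without advancing time (a new reading comes with each control period).
- get_image(name): name is "scene" or "top" or "wrist"; returns (picture, depth): 420x560x3 uint8, red, green, blue; 420x560 float32, mm along the optical axis (not along the pixel's ray), 0 where there is no reading.
- get_calibration(name): a dict with "K" (3x3 intrinsics, pixels), "R" (3x3) and "t" (3): a world point X has camera coordinates R X + t; the wrist camera has in their place "mount" (4x4, takes a point from camera to tool coordinates, whose origin is the TCP and whose axes are the flange's). Camera axes: x right, y down, z forward; pixel columns grow to the right and rows downward; lengths in mm; the calibration is good to about 2 mm. A picture is of the moment at which its call begins: read the wrist's pose just before it. get_calibration takes no time and is no camera call.
- workorder.finish_job(): hands the job in; it is judged then, once.
Trained networks look in the newest picture that a camera, given by its name, has taken for a name from the list of things; names that differ only in an ending like _2 or _b are one class to them, and where a whole thing is asked for, a point or a joint stands for the part that bears it (a point fixed in the world has none). Each returns a list of dicts, best first, with "p" (0 to 1); they miss things now and then, are a little off and sometimes report something else, mostly with a low value. They report only what shows in the picture. A call takes as long as a camera call. They do not tell look-alikes from the thing itself.
- boxes_of(target, camera): "pixel" ([column, row] in pixels, amid what is visible of it).
- place_of(target, camera): "pixel" ([column, row] in pixels: a listed point, or the origin of a listed thing).
The state is a dict: "clock": time; "qpos": joint angles; "qd": joint speeds; "tau": joint torques, N m; "eef_pos": TCP position; "tool_rot": TCP orientation; "force": force on the tool from outside, world axes, zero at the start; "torque": the same for the moment, N m; "width": finger opening in mm; "gripper_force": force on a finger pad.
Only numpy, scipy, OpenCV 4.12 (cv2) and the standard library are available. Lean on these libraries where they do the work, as an engineer would, in place of code of your own. Each camera call takes 0.05 s, during which the arm holds its last target. There are 200 camera calls.

### The job

Push back the dispenser's spring flap and, holding it open, take out the flat rectangular stone blank that stands on its edge behind it; leave the round core in the other bay and everything else on the bench where it is, and let the flap shut again. Lay the blank down on its broad face on the black rubber mat and let go of it there, then take it up again and set it gently, flat, on the centre of the balance pan. Do not stand or tip the blank over on the delicate pan.

Things in the scene. Friction and masses are not known exactly. Their poses are not given: they have to be found in the camera images.
- blank_center (a point): Centre of the rectangular grey stone blank, 14 x 60 x 28 mm along its own x (thickness), y, z; about 63 g. At first it stands on a 14 x 60 mm edge in one of the two bays, its x roughly along the dispenser's x, its centre 14 mm above the bay floor. Lying on its broad face it is 14 mm high and its x is vertical. Pushed near the top across its thickness, it tips over on the mat rather than slides.
- dispenser: White fixed box, x from -55 to +66 mm, 194 mm in y; origin at its underside, z up, -x side to the robot. Bay floor 20 mm above the bench. Two bays, centred at x = 0, y = +45 and -45 mm; thin cheeks 18 mm high at the blank's ends, so it can be gripped only across its 14 mm thickness. Above the floor stand: front lip (x -55 to -51) 12 mm, side walls 24 mm, rear stop (x 58 to 66) 10 mm.
- flap (a joint): Angle of the clear flap (170 mm wide, a 6 mm steel bar on its edge) over both bays. 0 = shut, leaning to the dispenser's -x at 52 degrees above level; grows as its edge is pushed to +x; upright at 0.66, stop 1.25. A spring (2 to 3 N at the edge) shuts it. Fingers lowered in front of it can push it with their outside; short of upright its edge catches on a descending gripper, past it it gives way.
- flap_edge (a point): Middle of the flap's free edge, 66 mm from the hinge; when shut at dispenser x = +3 mm and 62 mm above the bay floor, 34 mm higher than the blank's top. Upright it is 76 mm above the floor.
- flap_hinge (a point): Middle of the flap's hinge line (along the dispenser's y), fixed at dispenser x = +44 mm, 10 mm above the bay floor.
- mat: Fixed black rubber mat, 130 (x) x 150 (y) x 4 mm high; origin at its underside centre, z up.
- balance: Fixed white balance, 240 mm (x from -150 to +90) by 190 mm; origin on the bench below the pan's centre, z up. Its body is 52 mm high, its front display 57 mm.
- pan_center (a point): Centre of the top of the round steel pan, 116 mm in diameter, no rim, top 64 mm above the bench. Rigid.
- core_center (a point): Centre of the round stone core, 26 mm in diameter, 26 mm high, standing in the other bay; to be left there.
- weight: Steel calibration weight with a knob, 32 mm in diameter, 53 mm high, standing; origin at its underside. Bystander.
- jar: Jar with a cap, 52 mm in diameter, 65 mm high; origin at its underside. Bystander.
- dish: Glass dish, 84 mm in diameter, 16 mm high; origin at its underside. Bystander.
- loupe: Dark metal loupe, 40 mm in diameter, 32 mm high; origin at its underside. Bystander.
- brush: Small brush lying on the bench, 150 mm long. Bystander.
Things that resemble listed ones, but are neither listed nor needed, are in the scene too. Leave any green look-alike of the dispenser alone.

How it is judged (in metres and radians):
On the way, in this order (a step that is already met when the one before it is completed fails the run):
1. the flap is held open and the fingers have hold of the blank, still in its bay (value of joint flap above 0.3 rad and contact force between the fingers and blank above 1 N and z of blank_center in the frame of dispenser below 0.06 m and horizontal distance between blank_center and dispenser below 0.07 m), for 0.1 s.
2. the blank lies on its broad face on the mat, let go and at rest (angle between the x axis of blank_center and the z axis of mat, either way round below 0.12 rad and x of blank_center in the frame of mat between -0.065 and 0.065 m and y of blank_center in the frame of mat between -0.075 and 0.075 m and z of blank_center in the frame of mat below 0.014 m and contact force between the fingers and blank below 0.1 N and linear speed of blank below 0.02 m/s), for 0.2 s.
At the end, for the whole second after the job is handed in: The blank lies flat (within 7 degrees) on its broad face on the pan, its centre within 20 mm of the pan's centre, let go and at rest; the flap is shut (under 0.1 rad); the core and the bystanders are where they were (angle between the x axis of blank_center and the z axis of balance, either way round below 0.12 rad and horizontal distance between blank_center and pan_center below 0.02 m and z of blank_center in the frame of pan_center between -0.011 and 0.011 m and z of blank_center in the frame of pan_center above 0.004 m and contact force between the fingers and blank below 0.1 N and linear speed of blank below 0.02 m/s and value of joint flap below 0.1 rad); the robot touches nothing.
It fails at once if the blank stands or is tipped over on the pan (touches the balance while tilted more than 35 degrees from lying flat) (contact force between blank and balance above 0.3 N and angle between the x axis of blank_center and the z axis of balance, either way round above 0.61 rad).
It fails at once if the blank is pressed or dropped on the balance with more than 30 N (contact force between blank and balance above 30 N).
It fails at once if the pan or balance is pushed by the robot with more than 30 N (contact force between any of the fingers, the arm and balance above 30 N).
It fails at once if the core, weight, jar, dish, loupe or brush is moved by more than 20 mm (distance of any of core_center, weight, jar, dish, loupe, brush from where it was at the start of the episode above 0.02 m).
It also fails if it takes over 61 s, if anything falls off the work surface, if the arm or the gripper's body presses on something with over 40 N, if the wrist force passes 120 N, or if a joint passes its speed limit or range.

## Working session

There is one attempt and no reset: what is moved stays moved. The work goes in short steps, Python scripts to look and compute and a tool call to move; the robot and the scene stay as the last step left them, time stands still between calls to the robot, and variables do not carry over. Pictures are saved under pics/ and viewed, at most 10 in all, crops included, and the job is handed in when it is done.

Besides the shell and the picture viewer there is one more tool, called as name([rows], argument=value, ...), one row to a line, values as JSON. play_rows: Moves the arm, as the interface text tells. Its arguments: {"type":"object","properties":{"series":{"type":"array"}},"required":["series"]}

```bash
mkdir -p pics
cat > h.py <<'E'
import numpy as np, cv2
from cell import ctrl, get_image, get_calibration, workorder, boxes_of, place_of
from scipy.spatial.transform import Rotation as Rn
def cam(name):
    c=get_calibration(name); K=np.array(c["K"])
    if "R" in c: return K,np.array(c["R"]),np.array(c["t"]).ravel()
    s=ctrl.read_state(); T=np.eye(4); T[:3,3]=s["eef_pos"]
    r=np.array(s["tool_rot"]); T[:3,:3]=Rn.from_euler("xyz",r).as_matrix() if r.size==3 else r
    T=np.linalg.inv(T@np.array(c["mount"])); return K,T[:3,:3],T[:3,3]
def back(px,C,z=None,d=None):
    K,R,t=C; r=np.linalg.inv(K)@[px[0],px[1],1.]
    if d is not None: return R.T@(r*d-t)
    o=-R.T@t; v=R.T@r; return o+v*(z-o[2])/v[2]
def proj(X,C):
    K,R,t=C; p=K@(R@np.array(X,float)+t); return p[:2]/p[2]
def shot(n,f=None):
    C=cam(n); im,d=get_image(n)
    if f: cv2.imwrite("pics/"+f,im[:,:,::-1])
    return C,im,d
E
python3 - <<'E'
from h import *
np.set_printoptions(precision=1,suppress=True)
print(ctrl.read_state(),ctrl.tcp_to_grasp)
for n in("scene","top"):
    C,im,d=shot(n,n+"0.png"); K,R,t=C; print(n,-R.T@t,R[2],K[0])
    for k in["blank_center","dispenser","flap_edge","flap_hinge","mat","balance","pan_center","core_center","weight","jar","dish","loupe","brush"]:
        print(k,[(np.round(p["pixel"]),round(p["p"],2),back(p["pixel"],C,d=d[int(p["pixel"][1]),int(p["pixel"][0])])) for p in place_of(k,n)[:3]])
E
```

```text
{'clock': 0.0, 'qpos': array([ 1.2,  0.6,  0. ,  1.5, -0. ,  1. , -0. ]), 'qd': array([ 0., -0.,  0., -0.,  0.,  0., -0.]), 'tau': array([ -0. , -56.3,   1.2, -19.3,   0. ,   0. ,   0. ]), 'eef_pos': array([ 169.4, -626.9,  230.4]), 'tool_rot': array([-3.1,  0. ,  0.3]), 'force': array([0.2, 0.2, 0.5]), 'torque': array([ 0., -0.,  0.]), 'gripper_force': 0.0, 'width': 85.2749896293333} 18.700000000000003
scene [1270.4  359.4  795.8] [-0.7 -0.2 -0.6] [383.6   0.  279.6]
blank_center [(array([116., 211.]), 0.65, array([ 557.4, -313.8,   62.2]))]
dispenser [(array([338., 177.]), 0.82, array([233.9, 304. ,  39.3])), (array([317., 254.]), 0.79, array([584.9, 286.7,  40.6])), (array([459., 268.]), 0.67, array([554.5, 644.4,  33.6]))]
flap_edge [(array([336., 164.]), 0.96, array([205.6, 292.2,  72. ])), (array([318., 233.]), 0.84, array([496.6, 277.7,  30.1])), (array([467., 244.]), 0.83, array([458.3, 677.8,  31.8]))]
flap_hinge [(array([469., 269.]), 0.97, array([549.8, 668.6,  32.6])), (array([319., 257.]), 0.84, array([587.1, 292.6,  33.4])), (array([337., 180.]), 0.6, array([244.6, 302.
[... 1353 characters left out ...]
 array([591. , 297.4,  24. ])), (array([138., 198.]), 0.6, array([553.7, 660.8,  22.2]))]
mat [(array([340., 210.]), 0.76, array([500.6, -49.5,  13.9]))]
balance [(array([415., 194.]), 0.7, array([ 542.8, -299.2,   65.5]))]
pan_center [(array([419., 192.]), 0.75, array([ 551. , -316.2,   62.2]))]
core_center [(array([231., 199.]), 0.44, array([539. , 331.3,  47.8]))]
weight [(array([318., 160.]), 0.43, array([685.3,  23.6,  -0. ]))]
jar [(array([356., 155.]), 0.72, array([ 682.6, -101.9,   68.5]))]
dish [(array([265., 241.]), 0.78, array([397.8, 217.6,   1.6]))]
loupe [(array([301., 140.]), 0.63, array([752.6,  84.5,  31.2]))]
brush [(array([197., 217.]), 0.91, array([480.6, 452.8,  26.9]))]
```

View pics/scene0.png

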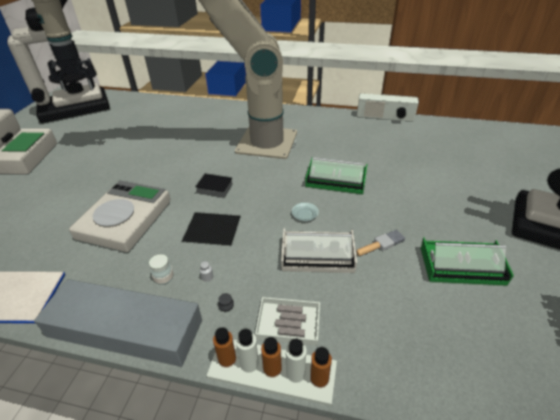

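View pics/top0.png

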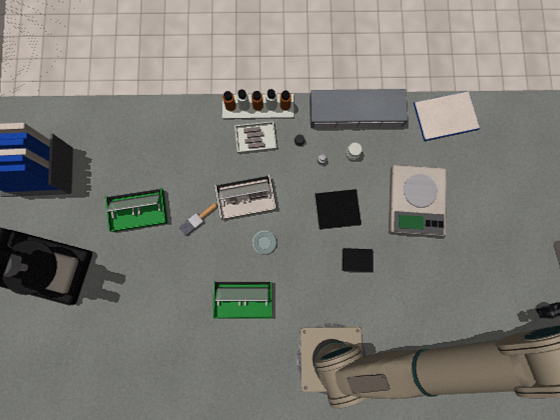

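Candidates for the dispenser: the white box at top (246,198)/scene (318,250), and two green look-alikes at top (137,210) and (243,300). I choose the white one. For the mat, the big black square at top (338,209) is it, not the small one at (358,260). For the balance, I choose the one at top (418,200), not the one at the left edge of the scene.

Run:
```python
from h import *
np.set_printoptions(precision=1,suppress=True)
C,im,d=shot("top"); S,ims,ds=shot("scene")
a=cv2.resize(im[165:230,205:290],None,fx=6,fy=6,interpolation=cv2.INTER_CUBIC)
b=cv2.resize(ims[220:280,270:365],None,fx=5.4,fy=5.4,interpolation=cv2.INTER_CUBIC)
h=min(a.shape[0],b.shape[0]); o=np.hstack([cv2.resize(a,(390,300)),cv2.resize(b,(410,300))]); cv2.imwrite("pics/crop.png",o[:,:,::-1])
vv,uu=np.mgrid[:420,:560]
K,R,t=C; P=(np.stack([(uu-K[0,2])/K[0,0]*d,(vv-K[1,2])/K[1,1]*d,d],-1)-t)@R
g=im.astype(int).mean(-1)
for nm,box,f,z in [("disp",(170,225,208,284),lambda:(g>150),44),("mat",(180,235,308,368),lambda:(g<45),4),("bal",(155,245,380,455),lambda:(g>150)|((P[...,2]>40)),52)]:
    m=np.zeros(g.shape,bool); r0,r1,c0,c1=box; m[r0:r1,c0:c1]=True; m&=f()
    m=cv2.morphologyEx(m.astype(np.uint8),cv2.MORPH_OPEN,np.ones((2,2)))
    n,l,st,_=cv2.connectedComponentsWithStats(m); m=l==1+st[1:,4].argmax()
    pts=np.array([back((u,v),C,z=z)[:2] for v,u in np.argwhere(m)],np.float32)
    print(nm,m.sum(),cv2.minAreaRect(pts),np.median(P[m][:,2]))
```

```text
disp 598 ((508.0728759765625, 266.9464111328125), (50.656089782714844, 181.88246154785156), 12.219611167907715) 21.590979489435938
mat 1470 ((503.5094909667969, -43.84101104736328), (127.08763885498047, 147.40023803710938), 5.253089904785156) 4.951589219645411
bal 3728 ((522.0372314453125, -318.14739990234375), (191.23257446289062, 239.39366149902344), 85.49858093261719) 55.93879353868451
```

View pics/crop.png

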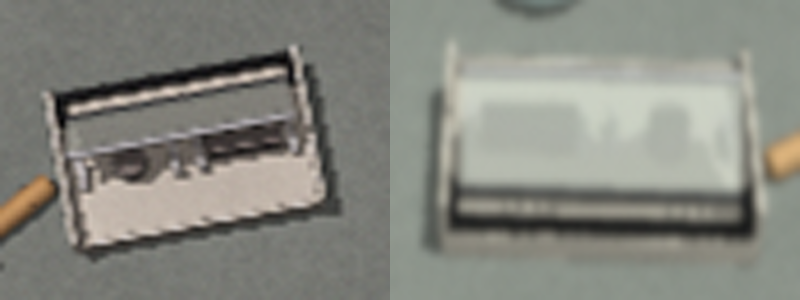

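The crop shows the white dispenser. The blank is the dark rectangle in the right bay (crop left panel ~(250,140), world -y side). The core is in the left bay at ~(130,160).

play_rows([
  [[3.5,4.1,1.2,0,0,4.7,0],[3.5,4.1,1.2,0,0,4.7,0],[3.5,4.1,1.2,0,0,4.7,0],[3.5,4.1,1.2,0,0,4.7,0],[3.5,4.1,1.2,0,0,4.7,0],[3.5,4.1,1.2,0,0,4.7,0],[3.5,4.1,1.2,0,0,4.7,0],[3.5,4.1,1.2,0,0,4.7,0],[0.1,5.2,0,0,0,4.7,0],[0.1,5.2,0,0,0,4.7,0],[0.1,5.2,0,0,0,4.7,0],[0.1,5.2,0,0,0,4.7,0],[0.1,5.2,0,0,0,4.7,0],[0.1,5.2,0,0,0,4.7,0],[0.1,5.2,0,0,0,4.7,0],[0.1,5.2,0,0,0,4.7,0],[0.1,5.2,0,0,0,4.7,0],[0.1,5.2,0,0,0,4.7,0],[0,0,0,0,0,0,0],[0,0,0,0,0,0,0]],
])

```text
clock: 4.0
eef_pos: [459.5, 219.7, 327.1]
tool_rot: [-3.141, 0.001, 1.74]
force: [0.6, -1.0, 0.4]
width: 85.3
gripper_force: 0.0
```

Run:
```python
from h import *
np.set_printoptions(precision=3,suppress=True)
s=ctrl.read_state(); print(s["eef_pos"],s["tool_rot"],s["qpos"]); print(get_calibration("wrist"))
C,im,d=shot("wrist","w1.png"); print(-C[1].T@C[2],C[1])
for k in["blank_center","dispenser","flap_edge","flap_hinge","core_center"]:
    print(k,[(np.round(p["pixel"]),round(p["p"],2),back(p["pixel"],C,d=d[int(p["pixel"][1]),int(p["pixel"][0])])) for p in place_of(k,"wrist")[:3]])
```

```text
[459.527 219.688 327.12 ] [-3.141  0.001  1.74 ] [-0.092  0.364 -0.568  1.757  0.219  1.085 -0.565]
{'K': array([[312.467,   0.   , 281.769],
       [  0.   , 312.467, 209.461],
       [  0.   ,   0.   ,   1.   ]]), 'mount': array([[   0.001,   -0.948,   -0.318,   83.074],
       [   1.   ,    0.   ,    0.001,    0.147],
       [  -0.001,   -0.318,    0.948, -142.245],
       [   0.   ,    0.   ,    0.   ,    1.   ]])}
[445.75 301.76 469.28] [[ 0.986  0.169  0.   ]
 [ 0.16  -0.934  0.319]
 [ 0.054 -0.314 -0.948]]
blank_center [(array([352., 163.]), 0.81, array([551.844, 243.816,  48.3  ])), (array([355.,  95.]), 0.19, array([535.117, 328.803,  47.206]))]
dispenser [(array([348., 127.]), 0.8, array([541.711, 287.188,  18.95 ])), (array([100.,  74.]), 0.69, array([221.045, 299.367,  54.564]))]
flap_edge [(array([64., 71.]), 0.95, array([154.959, 294.345,  19.11 ])), (array([367., 134.]), 0.72, array([552.716, 285.358,  83.728]))]
flap_hinge [(array([125.,  82.]), 0.89, array([240.886, 293.993,  33.011]))]
core_center [(array([359.,  93.]), 0.89, array([539.854, 331.538,  47.414])), (array([347., 127.]), 0.2, array([445.75, 301.76, 469.28])), (array([383., 351.]), 0.2, array([695.432, -79.861,  20.005]))]
```

View pics/w1.png

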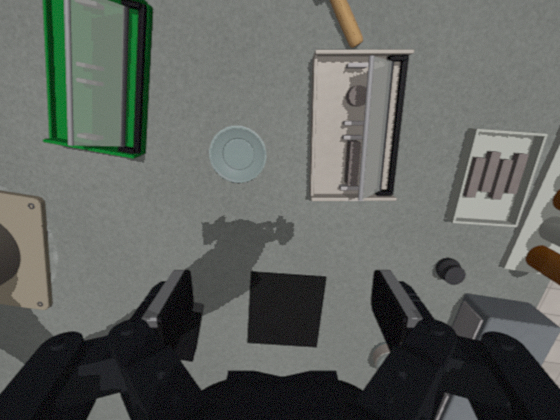

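The wrist view shows the white dispenser at about (360,125). The blank is in the lower bay at (352,163), the core in the upper bay at (356,95), and the flap bar runs along x≈372.

Run:
```python
from h import *
np.set_printoptions(precision=1,suppress=True)
C,im,d=shot("wrist")
for p in [(314,51),(412,51),(311,200),(397,199)]: print(p,back(p,C,z=44))
a=im[35:215,295:425]; cv2.imwrite("pics/w1c.png",cv2.resize(a[:,:,::-1],None,fx=4,fy=3.3,interpolation=cv2.INTER_CUBIC))
vv,uu=np.mgrid[:420,:560]; K,R,t=C
P=(np.stack([(uu-K[0,2])/K[0,0]*d,(vv-K[1,2])/K[1,1]*d,d],-1)-t)@R
for k in (148,163,178): print(k,[tuple(P[k,u].astype(int)) for u in range(308,412,3)])
```

```text
(314, 51) [475.  369.5  44. ]
(412, 51) [593.7 389.7  44. ]
(311, 200) [509.  181.5  44. ]
(397, 199) [629.2 203.4  44. ]
148 [(np.int64(495), np.int64(247), np.int64(0)), (np.int64(496), np.int64(251), np.int64(31)), (np.int64(501), np.int64(251), np.int64(18)), (np.int64(505), np.int64(252), np.int64(19)), (np.int64(510), np.int64(252), np.int64(19)), (np.int64(514), np.int64(253), np.int64(19)), (np.int64(518), np.int64(254), np.int64(18)), (np.int64(522), np.int64(254), np.int64(19)), (np.int64(527), np.int64(255), np.int64(18)), (np.int64(531), np.int64(256), np.int64(20)), (np.int64(535), np.int64(257), np.int64(20)), (np.int64(539), np.int64(257), np.int64(20)), (np.int64(543), np.int64(258), np.int64(21)), (np.int64(544), np.int64(260), np.int64(33)), (np.int64(545), np.int64(262), np.int64(47)), (np.int64(549), np.int64(263), np.int64(47)), (np.int64(553), np.int64(263), np.int64(47)), (np.int64(557), np.int64(264), np.int64(46)), (np.int64(552), np.int64(267), np.int64(80)), (np.int64(555), np.int64(268), np.int64(83)), (np.int64(562), np.int64(268), np.int64(70)), (np.int6
[... 3151 characters left out ...]
 np.int64(73)), (np.int64(573), np.int64(230), np.int64(66)), (np.int64(580), np.int64(229), np.int64(56)), (np.int64(587), np.int64(228), np.int64(48)), (np.int64(594), np.int64(227), np.int64(39)), (np.int64(600), np.int64(227), np.int64(33)), (np.int64(609), np.int64(225), np.int64(20)), (np.int64(614), np.int64(226), np.int64(20)), (np.int64(615), np.int64(228), np.int64(28)), (np.int64(619), np.int64(229), np.int64(30)), (np.int64(635), np.int64(225), np.int64(0)), (np.int64(640), np.int64(225), np.int64(-1)), (np.int64(644), np.int64(226), np.int64(0)), (np.int64(649), np.int64(227), np.int64(0)), (np.int64(653), np.int64(228), np.int64(1)), (np.int64(657), np.int64(229), np.int64(1))]
```

View pics/w1c.png

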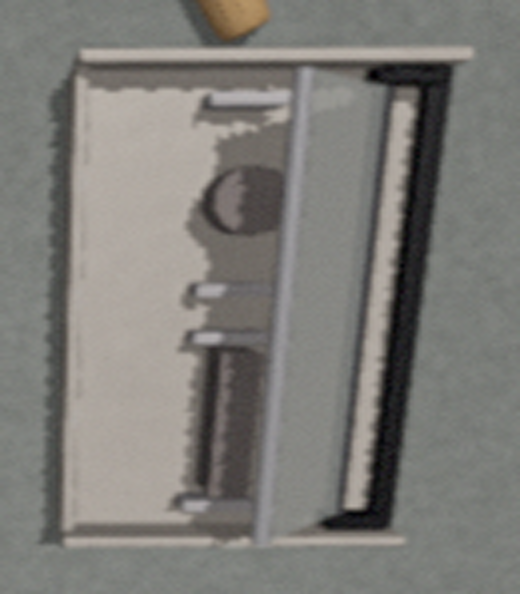

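Dispenser origin is about (546,285) with yaw 10°, and the wall lengths match. The blank is at about (554.5,242) with its top at z 48. I'll descend in front of the flap with the fingers part-closed.

play_rows([
  [[0.62,0.22,-5.3,0,0,0,0.35],[0.62,0.22,-5.3,0,0,0,0.35],[0.62,0.22,-5.3,0,0,0,0.35],[0.62,0.22,-5.3,0,0,0,0.35],[0.62,0.22,-5.3,0,0,0,0.35],[0,0,0,0,0,0,0.35],[0,0,0,0,0,0,0.35]],
])

```text
clock: 5.22
eef_pos: [491.2, 232.0, 63.9]
tool_rot: [3.14, -0.001, 1.74]
force: [0.6, 0.6, 0.1]
width: 55.2
gripper_force: 0.0
```

play_rows([
  [[0.9,0.15,-0.4,0,0,0,0.35],[0.9,0.15,0,0,0,0,0.35],[0.9,0.15,0,0,0,0,0.35],[0.9,0.15,0,0,0,0,0.35],[0.9,0.15,0,0,0,0,0.35],[0.9,0.15,0,0,0,0,0.35],[0.9,0.15,0,0,0,0,0.35],[0.9,0.15,0,0,0,0,0.35],[0.4,0.0,0,0,0,0,0.35],[0,0,0,0,0,0,0.35]],
])

```text
clock: 6.48
eef_pos: [566.1, 243.7, 57.8]
tool_rot: [-3.14, -0.0, 1.741]
force: [-3.3, 1.7, -1.9]
width: 55.7
gripper_force: 1.6
```

Run:
```python
from h import *
s=ctrl.read_state(); print(s["eef_pos"],s["force"])
C,im,d=shot("wrist"); S,ims,ds=shot("scene")
b=cv2.resize(ims[200:290,250:380],(400,277),interpolation=cv2.INTER_CUBIC)
cv2.imwrite("pics/w2.png",np.hstack([cv2.resize(im,(400,300))[:277],b])[:,:,::-1])
```

```text
[566.06617257 243.68882618  57.81603005] [-3.3143696   1.67070676 -1.93347314]
```

View pics/w2.png

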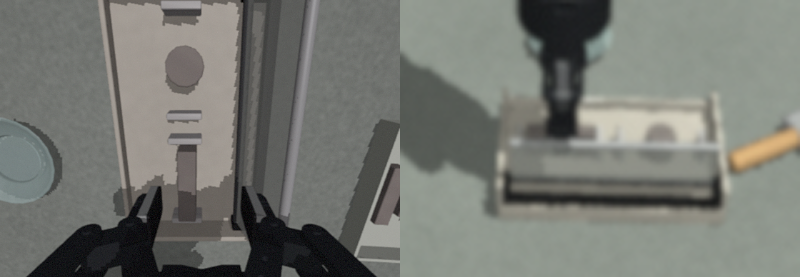

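The flap bar is past upright on the right of the wrist view. The blank stands free at about (187,185) in the half-scale view. One depth measurement of the blank before going down.

Run:
```python
from h import *
np.set_printoptions(precision=1,suppress=True)
C,im,d=shot("wrist"); vv,uu=np.mgrid[:420,:560]; K,R,t=C
P=(np.stack([(uu-K[0,2])/K[0,0]*d,(vv-K[1,2])/K[1,1]*d,d],-1)-t)@R
m=(P[...,2]>43)&(P[...,2]<53)&(d>0)&(uu>235)&(uu<290)&(vv>205)&(vv<312)
n,l,st,_=cv2.connectedComponentsWithStats(m.astype(np.uint8)); m=l==1+st[1:,4].argmax()
print(st[l[m][0]],cv2.minAreaRect(P[m][:,:2].astype(np.float32)),P[m].mean(0))
```

```text
[ 248  209   27  101 2572] ((554.921630859375, 242.51658630371094), (14.078719139099121, 60.16888427734375), 9.062271118164062) [554.7 244.9  47.5]
```

play_rows([
  [[-0.2,-0.03,-0.8,0,0,0,0.35],[-0.25,-0.04,-0.8,0,0,0,0.35],[-0.3,-0.05,-0.8,0,0,0,0.35],[-0.35,-0.05,-0.7,0,0,0,0.35],[0,0,0,0,0,0,0.35]],
])

```text
clock: 7.25
eef_pos: [554.0, 240.9, 26.2]
tool_rot: [-3.139, 0.001, 1.741]
force: [-2.9, -0.7, 0.5]
width: 55.6
gripper_force: 0.0
```

play_rows([
  [[0.1,0,0,0,0,0,0.6],[0,0,0,0,0,0,0.8],[0,0,0,0,0,0,0.95],[0,0,0,0,0,0,0.95],[0,0,0,0,0,0,0.95],[0,0,0,0,0,0,0.95],[0,0,0,0,0,0,0.95]],
])

```text
clock: 8.12
eef_pos: [557.1, 242.0, 27.8]
tool_rot: [3.14, -0.0, 1.74]
force: [-0.5, -0.1, 5.4]
width: 13.0
gripper_force: 60.7
```

Run:
```python
from h import *
s=ctrl.read_state(); print(s["eef_pos"],s["force"])
C,im,d=shot("wrist"); S,ims,ds=shot("scene")
b=cv2.resize(ims[200:290,250:380],(400,277),interpolation=cv2.INTER_CUBIC)
cv2.imwrite("pics/w3.png",np.hstack([cv2.resize(im,(400,300))[:277],b])[:,:,::-1])
```

```text
[557.11838683 242.04652349  27.773212  ] [-0.51904895 -0.09159747  5.36495862]
```

View pics/w3.png

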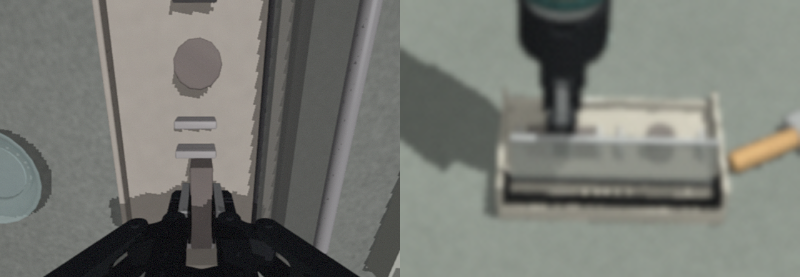

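Blank gripped (13 mm opening, 61 N) with the flap held open. Next I'll lift a little, back out so the flap shuts, and go up.

play_rows([
  [[0,0,1.0,0,0,0,0.95],[0,0,1.0,0,0,0,0.95],[0,0,1.0,0,0,0,0.95],[-0.8,-0.14,0,0,0,0,0.95],[-0.8,-0.14,0,0,0,0,0.95],[-0.8,-0.14,0,0,0,0,0.95],[-0.8,-0.14,0,0,0,0,0.95],[-0.8,-0.14,0,0,0,0,0.95],[-0.8,-0.14,0,0,0,0,0.95],[-0.8,-0.14,0,0,0,0,0.95],[-0.8,-0.14,0,0,0,0,0.95],[0,0,3,0,0,0,0.95],[0,0,4,0,0,0,0.95],[0,0,4,0,0,0,0.95],[0,0,0,0,0,0,0.95]],
])

```text
clock: 10.1
eef_pos: [494.1, 231.7, 170.2]
tool_rot: [3.135, -0.002, 1.74]
force: [-0.4, 0.2, -0.8]
width: 12.7
gripper_force: 60.3
```

play_rows([
  [[0.15,-4.6,0,0,0,0,0.95],[0.15,-4.6,0,0,0,0,0.95],[0.15,-4.6,0,0,0,0,0.95],[0.15,-4.6,0,0,0,0,0.95],[0.15,-4.6,0,0,0,0,0.95],[0.15,-4.6,0,0,0,0,0.95],[0,0,-4,0,0,0,0.95],[0,0,-4,0,0,0,0.95],[0,0,-4,0,0,0,0.95],[0,0,-2,0,0,0,0.95],[0,0,-0.5,0,0,0,0.95],[0,0,0,0,0,0,0.95],[0,0,0,0,0,0,0.95]],
])

```text
clock: 11.72
eef_pos: [502.1, -45.4, 23.1]
tool_rot: [3.14, 0.0, 1.74]
force: [-0.3, -0.0, -0.1]
width: 12.5
gripper_force: 60.4
```

Run:
```python
from h import *
s=ctrl.read_state(); print(s["eef_pos"],s["force"])
C,im,d=shot("wrist"); S,ims,ds=shot("scene")
b=cv2.resize(ims[180:280,150:350],(400,277),interpolation=cv2.INTER_CUBIC)
cv2.imwrite("pics/w4.png",np.hstack([cv2.resize(im,(400,300))[:277],b])[:,:,::-1])
```

```text
[502.06477156 -45.42960239  23.08480964] [-0.33588707 -0.02883975 -0.13488572]
```

View pics/w4.png

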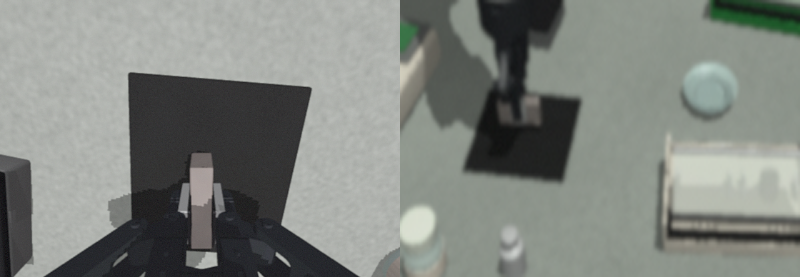

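The blank is held over the mat (wrist view ~(200,205)) and the flap is shut again in the scene panel. Lowering.

play_rows([
  [[0,0,-0.5,0,0,0,0.95],[0,0,-0.3,0,0,0,0.95],[0,0,-0.2,0,0,0,0.95],[0,0,0,0,0,0,0.95],[0,0,0,0,0,0,0.95]],
])

```text
clock: 12.45
eef_pos: [501.5, -45.4, 12.3]
tool_rot: [-3.142, -0.0, 1.74]
force: [-0.4, 0.2, -1.8]
width: 12.9
gripper_force: 60.4
```

play_rows([
  [[0,0,0,0,0,0,0.7],[0,0,0,0,0,0,0.4],[0,0,0,0,0,0,0],[0,0,0,0,0,0,0],[0,0,0,0,0,0,0],[0,0,0,0,0,0,0]],
])

```text
clock: 13.2
eef_pos: [501.5, -45.4, 12.3]
tool_rot: [3.142, -0.0, 1.74]
force: [0.6, -0.2, -0.1]
width: 85.5
gripper_force: 0.0
```

```bash
cat > m.py <<'E'
from h import *
np.set_printoptions(precision=1,suppress=True)
s=ctrl.read_state(); print(s["eef_pos"],s["tool_rot"],s["force"],s["width"])
C,im,d=shot("wrist"); vv,uu=np.mgrid[:420,:560]; K,R,t=C
P=(np.stack([(uu-K[0,2])/K[0,0]*d,(vv-K[1,2])/K[1,1]*d,d],-1)-t)@R
def rect(z0,z1,cx,cy,rad=80,bright=60):
    m=(P[...,2]>z0)&(P[...,2]<z1)&(d>0)&(np.hypot(P[...,0]-cx,P[...,1]-cy)<rad)&(im.mean(-1)>bright)
    n,l,st,_=cv2.connectedComponentsWithStats(m.astype(np.uint8)); m=l==1+st[1:,4].argmax()
    print(m.sum(),cv2.minAreaRect(P[m][:,:2].astype(np.float32)),np.median(P[m],0))
E
python3 - <<'E'
from m import *
rect(26,38,501,-45,50)
E
```

```text
[501.5 -45.4  12.3] [ 3.1 -0.   1.7] [ 0.6 -0.2 -0.1] 85.45781412193668
3575 ((501.4906005859375, -44.400108337402344), (14.012974739074707, 60.61342239379883), 9.79973316192627) [500.9 -39.9  31.6]
```

Standing as expected on the mat (top z ≈ 32). Next I'll tip it toward -x with the open +x finger near its top.

play_rows([
  [[-0.7,-0.12,0,0,0,0,0],[-0.8,-0.14,0,0,0,0,0],[-0.8,-0.14,0,0,0,0,0],[-0.6,-0.1,0,0,0,0,0],[-0.4,-0.07,0,0,0,0,0],[-0.4,-0.07,0,0,0,0,0],[-0.4,-0.07,0,0,0,0,0],[-0.4,-0.07,0,0,0,0,0],[-0.4,-0.07,0,0,0,0,0],[-0.4,-0.07,0,0,0,0,0],[-0.4,-0.07,0,0,0,0,0],[0,0,0,0,0,0,0],[0.8,0.14,1,0,0,0,0],[0,0,6,0,0,0,0],[0,0,6,0,0,0,0],[0,0,0,0,0,0,0]],
])

```text
clock: 15.25
eef_pos: [455.4, -53.9, 146.0]
tool_rot: [3.133, 0.002, 1.739]
force: [0.2, 0.3, -0.8]
width: 85.5
gripper_force: 0.0
```

Run:
```python
from m import *
rect(11,50,480,-47,60)
cv2.imwrite("pics/w5.png",im[:,:,::-1])
```

```text
[455.4 -53.9 146. ] [3.1 0.  1.7] [ 0.2  0.3 -0.8] 85.48027512956
1997 ((480.37530517578125, -48.08030700683594), (27.979761123657227, 60.383785247802734), 9.968085289001465) [479.8 -45.9  17.6]
```

It lies flat at (480,-48): top at 17.6 mm, 28×60 mm footprint, on the mat. Now picking it up across the 28 mm.

play_rows([
  [[0.9,0.2,-3,0,0,0,0.4],[0.8,0.2,-3,0,0,0,0.4],[0.8,0.18,-3,0,0,0,0.4],[0,0,-2.5,0,0,0,0.4],[0,0,-1.2,0,0,0,0.4],[0,0,-0.6,0,0,0,0.4],[0,0,0,0,0,0,0.4],[0,0,0,0,0,0,0.4]],
])

```text
clock: 16.3
eef_pos: [478.0, -48.2, 9.9]
tool_rot: [3.14, 0.0, 1.74]
force: [-0.6, -0.4, -0.2]
width: 51.6
gripper_force: 0.0
```

play_rows([
  [[0.2,0,-0.3,0,0,0,0.4],[0,0,0,0,0,0,0.55],[0,0,0,0,0,0,0.9],[0,0,0,0,0,0,0.9],[0,0,0,0,0,0,0.9],[0,0,0,0,0,0,0.9]],
])

```text
clock: 17.05
eef_pos: [479.7, -48.2, 6.7]
tool_rot: [3.141, 0.0, 1.74]
force: [-0.1, -0.5, 4.7]
width: 26.6
gripper_force: 59.7
```

play_rows([
  [[0,0,1,0,0,0,0.9],[0,0,3,0,0,0,0.9],[0,0,5,0,0,0,0.9],[0,0,6,0,0,0,0.9],[0,0,0,0,0,0,0.9]],
])

```text
clock: 17.68
eef_pos: [482.2, -47.9, 160.5]
tool_rot: [3.133, 0.002, 1.74]
force: [0.3, 0.1, -0.7]
width: 26.3
gripper_force: 59.3
```

Run:
```python
from h import *
for n,(r0,r1,c0,c1) in {"top":(165,215,395,448),"scene":(190,235,85,145)}.items():
    im=cv2.imread(f"pics/{n}0.png"); C=cam(n)
    a=im[r0:r1,c0:c1].astype(int); m=((a[...,2]-a[...,0])<8)&(a.mean(-1)>130)&(a.mean(-1)<215)
    m=cv2.morphologyEx(m.astype(np.uint8),cv2.MORPH_OPEN,np.ones((5,5)))
    k,l,st,ce=cv2.connectedComponentsWithStats(m); i=1+st[1:,4].argmax()
    p=np.array([back((u+c0,v+r0),C,z=64)[:2] for v,u in np.argwhere(l==i)],np.float32)
    print(n,st[i],cv2.minEnclosingCircle(p),p.mean(0))
```

```text
top [  9  10  33  32 835] ((557.6777954101562, -318.6803283691406), 57.263065338134766) [ 557.0935  -319.08447]
scene [  8  10  41  26 820] ((564.1112060546875, -318.0942077636719), 59.662261962890625) [ 565.2799  -316.91098]
```

play_rows([
  [[1.27,-4.5,0,0,0,0,0.9],[1.27,-4.5,0,0,0,0,0.9],[1.27,-4.5,0,0,0,0,0.9],[1.27,-4.5,0,0,0,0,0.9],[1.27,-4.5,0,0,0,0,0.9],[1.27,-4.5,0,0,0,0,0.9],[0,0,-3,0,0,0,0.9],[0,0,-2.5,0,0,0,0.9],[0,0,-1.5,0,0,0,0.9],[0,0,-0.5,0,0,0,0.9],[0,0,0,0,0,0,0.9],[0,0,0,0,0,0,0.9]],
])

```text
clock: 19.18
eef_pos: [556.4, -318.2, 82.3]
tool_rot: [3.14, 0.001, 1.74]
force: [0.2, 1.1, -0.8]
width: 26.0
gripper_force: 59.3
```

Run:
```python
from m import *
rect(72,105,558,-318,60)
m=(np.abs(P[...,2]-64)<5)&(d>0)&(np.hypot(P[...,0]-558,P[...,1]+318)<80)
print(P[m][:,1].max(), np.median(P[m][:,2])); 
cv2.imwrite("pics/w6.png",im[:,:,::-1])
```

```text
[ 556.4 -318.2   82.3] [3.1 0.  1.7] [ 0.2  1.1 -0.8] 26.03809880608895
5270 ((557.1963500976562, -318.19793701171875), (40.69440460205078, 60.793556213378906), 10.262927055358887) [ 554.7 -308.    93.1]
-259.41202339788845 63.669362331171
```

View pics/w6.png

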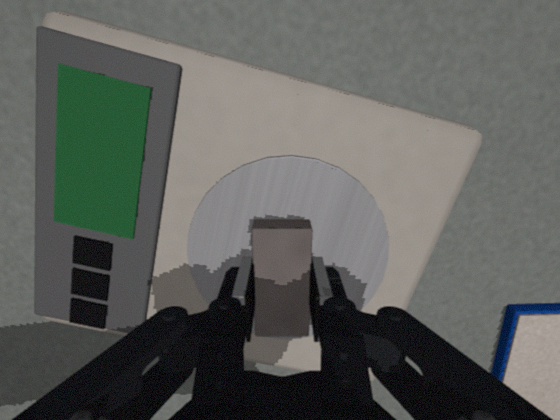

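The blank is held flat over the pan: pan edges at (188,245), (290,156), (388,245), blank at (282,270).

Run:
```python
from h import *
C=cam("wrist"); p=np.array([back(q,C,z=64)[:2] for q in [(188,245),(290,156),(388,245),(205,205),(372,205)]])
A=np.c_[2*p,np.ones(len(p))]; s=np.linalg.lstsq(A,(p**2).sum(1),rcond=None)[0]; print(s[:2],np.sqrt(s[2]+s[:2]@s[:2]))
```

```text
[ 560.0886845  -316.93971582] 56.09571109613854
```

Centre is within 3 mm. Shift slightly and lower gently.

play_rows([
  [[0.2,0.1,-0.4,0,0,0,0.9],[0,0,-0.4,0,0,0,0.9],[0,0,-0.3,0,0,0,0.9],[0,0,-0.2,0,0,0,0.9],[0,0,-0.1,0,0,0,0.9],[0,0,0,0,0,0,0.9],[0,0,0,0,0,0,0.9]],
])

```text
clock: 20.1
eef_pos: [557.8, -317.1, 67.4]
tool_rot: [3.141, 0.0, 1.74]
force: [0.2, 0.9, -1.3]
width: 26.4
gripper_force: 59.3
```

play_rows([
  [[0,0,-0.05,0,0,0,0.9],[0,0,0,0,0,0,0.9]],
])

```text
clock: 20.35
eef_pos: [557.8, -317.2, 66.9]
tool_rot: [3.141, 0.0, 1.74]
force: [0.4, 0.2, -1.1]
width: 25.9
gripper_force: 59.3
```

Release slowly, then rise.

play_rows([
  [[0,0,0,0,0,0,0.62],[0,0,0,0,0,0,0.5],[0,0,0,0,0,0,0.35],[0,0,0,0,0,0,0.35],[0,0,1,0,0,0,0.35],[0,0,3,0,0,0,0.35],[0,0,4,0,0,0,0.35],[0,0,2,0,0,0,0.35],[0,0,0,0,0,0,0.35],[0,0,0,0,0,0,0.35]],
])

```text
clock: 21.6
eef_pos: [556.7, -317.1, 165.5]
tool_rot: [-3.139, -0.001, 1.74]
force: [-0.0, -0.1, 0.6]
width: 55.5
gripper_force: 0.0
```

Run:
```python
from m import *
rect(72,90,558,-318,60)
S,ims,ds=shot("scene"); cv2.imwrite("pics/fin.png",np.hstack([cv2.resize(im,(400,300)),cv2.resize(ims,(400,300))])[:,:,::-1])
```

```text
[ 556.7 -317.1  165.5] [-3.1 -0.   1.7] [-0.  -0.1  0.6] 55.53236395977731
2588 ((557.7815551757812, -317.09344482421875), (28.11199378967285, 60.14567947387695), 9.646183013916016) [ 557.5 -314.8   77.6]
```

View pics/fin.png

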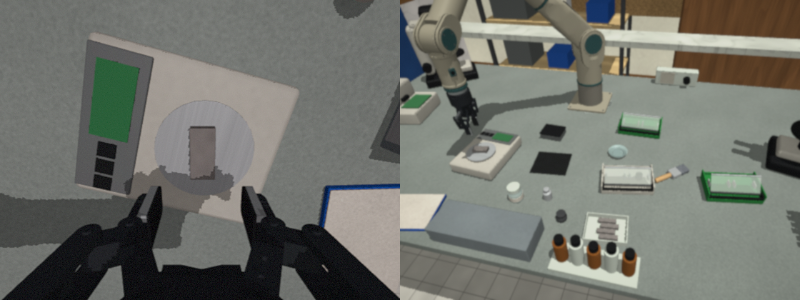

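The blank lies flat at the pan's centre (wrist view ~(202,152)). In the scene panel the flap is shut and the bystanders look in place. Handing in.

```bash
python3 -c "
from cell import workorder
print(workorder.finish_job())"
```

```text
the job is handed in; nothing more can be done
None
```

The job is handed in: the blank lies flat and released about 2 mm from the pan's centre, it was laid on the mat and let go first, the flap is shut and the core and bystanders look undisturbed; no verdict came back.

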